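Unload the orbital shaker

ROBOT

A 6-joint arm with a two-finger parallel gripper is mounted at the origin on a cart in front of the work surface, level with it; the furniture and walls round the work are solid. World frame = base frame: x ahead of the robot, y to its left, z up, the work surface at z = 0. Lengths are in m, angles in rad, forces in N, time in s.
With the tool pointing down it reaches from about 0.275 to 0.825 m from the base axis. Payload 4.9 kg.
Tool frame: the origin (TCP) lies between the finger pads; the fingertips stand 22 mm ahead of it and the grasp point (between the pads) lies 3 mm ahead of it; x points along the fingers, y is the direction in which the jaws open and shut, and the axes are right-handed (so a half turn about x gives the same grasp; the last joint's range is limited). The gripper opens to 85 mm and grips with 20 to 120 N. Pads are 22 mm wide; open, the fingers measure 114 mm over their backs; the gripper's body (76 mm by 85 mm) begins 54 mm behind the grasp point. The pads swing forward as they close: fully open they stand 13 mm farther back than shut.
Start: joints at [-1.309, 0.326, -0.193, 1.052, 0, 1.437], TCP at [0.212, -0.507, 0.253] pointing down, gripper open.
Joint ranges: [-2.65, 2.65], [-0.97, 1.79], [-1.3, 1.35], [-1.93, 2.1], [-1.47, 1.37], [-3.14, 3.14]. Speed limits (rad/s): [2.57, 2.57, 3.14, 3.14, 3.14, 3.14].

INTERFACE

Orientations are given as a unit quaternion [w, x, y, z].
In Python, from plant import monitor, vision, ctrl gives the robot as it stands.
- The arm moves only by the tool move_arm, never from a script. Its argument "commands" is text: rows parted by semicolons, each of 7 numbers parted by spaces: the opening, from 0 (shut) to 1 (fully open), then the shift along the tool's x, y, z in cm, then the turn, a rotation vector about the tool's x, y, z in degrees. A call has 1 to 20 rows; each row is the pose to reach, as a shift and turn from the pose commanded when the call began, along the tool's axes at that moment; what a row does not reach only later rows make up. A row lasts 1/12 s, in which the tool goes at most 41.7 mm and 7.16 degrees, less where a joint would pass 70% of its speed; a pose out of reach is approached as far as the arm can. A call with a gripper value outside its range is refused whole. The fingers move at their own pace and stop on an object; "grip_force" is the grip in N (left out, the last holds). Time passes only in rows, so rows that repeat a pose let the fingers close. It gives the time, the measured TCP pose, the force and the opening at its end, in the units of the state.
- monitor.observe(): the state, without advancing time (a new reading comes with each control period).
- vision.capture(name): name is "side" or "top" or "wrist"; returns (picture, depth): 384x512x3 uint8, red, green, blue; 384x512 float32, m along the optical axis (not along the pixel's ray), 0 where there is no reading.
- vision.camera_info(name): a dict with "fovy" (degrees; the focal length in pixels is half the picture's height over the tangent of half this angle, whatever the lens; pixels are square), "cx", "cy" (the principal point, pixels), "rvec" (rotation vector, rad) and "tvec" (3), from world to camera coordinates, as OpenCV has them. Camera axes: x right, y down, z forward; pixel columns grow to the right and rows downward; lengths in m; the calibration is good to about 2 mm. The wrist camera is an equidistant fisheye: a pixel r from the principal point sees the ray r / f radians off the axis. A picture is of the moment at which its call begins: read the wrist's pose just before it. camera_info takes no time and is no camera call; for the wrist camera it gives the pose at the moment of the call.
- ctrl.finish_job(): hands the job in, once; it reports no verdict.
Trained networks look in the newest picture that a camera, given by its name, has taken for a name from the list of things; names that differ only in an ending like _2 or _b are one class to them, and where a whole thing is asked for, a point or a joint stands for the part that bears it (a point fixed in the world has none). Each returns a list of dicts, best first, with "score" (0 to 1); they miss things now and then, are a little off and sometimes report something else, mostly with a low value. They report only what shows in the picture. A call takes as long as a camera call. They do not tell look-alikes from the thing itself.
- vision.trace(camera, query): "mask" (384x512 bool, what is visible of it) and "extent" ([left, top, width, height] in pixels, round what is visible of it).
The state is a dict: "clock": time; "joints": joint angles; "joint_velocities": joint speeds; "tau": joint torques, N m; "ee_pos": TCP position; "eef_rot": TCP orientation; "ft_force": force on the tool from outside, world axes, zero at the start; "moment": the same for the moment, N m; "opening": finger opening in m.
Only numpy, scipy, OpenCV 4.12 (cv2) and the standard library are available. Lean on these libraries where they do the work, as an engineer would, in place of code of your own. Each camera call takes 0.05 s, during which the arm holds its last target. There are 200 camera calls.

TASK

The shaking run is over. First roll the shaker's speed thumbwheel back to its zero stop, by rolling its exposed rim towards the shaker's front edge, while the rack is still clamped. Then flip the toggle clamp's handle over, away from the rack, until the clamp stands wide open, lift the rack of vials off the platform and set it down flat inside the shallow white drip tray with all its vials still standing in it; finally flip the clamp shut again over the empty platform, handle fully home past its dead centre, and leave everything else on the desk where it is.

Things in the scene. Friction and masses are not known exactly. Their poses are not given: they have to be found in the camera images.
- shaker: Orbital shaker, fixed on the desk: white housing 180 (x) x 260 (y) mm. Origin: centre of its underside. x points from its front edge (robot side) to its back, y to its left (the clamp's end), z up. A grey control ledge, 46 mm deep, top 55 mm above the desk, runs along the front edge; behind it the aluminium platform, which does not move, has its top at 68 mm.
- speed_wheel (a joint): Angle (rad) of the black ribbed speed thumbwheel in a slot of the control ledge: 32 mm diameter, 10 mm wide, axis along shaker y, only its top 6 mm exposed. 0 = zero stop; starts at 0.7 to 1.5. Rolling the top of the rim towards the shaker's front (-x) lowers it, 16 mm of rim travel per rad. Light drag (about 1.3 N at the rim), stays where left; may need two or three strokes.
- wheel_top (a point): Highest point of the thumbwheel's rim, 61 mm above the desk; its axes are the shaker's. Beside the slot are 2 mm bezels; behind it (shaker +x) the platform begins 28 mm from this point.
- clamp_handle (a joint): Angle (rad) of the toggle clamp's handle about its hinge. 0 = clamped: it leans 25 deg from upright towards the rack and rests on its stop, 0.16 rad past dead centre. It grows as the handle swings up and over, away from the rack (to shaker +y); 1.33 = fully open, leaning 51 deg outwards. About 1 N at the grip takes it over dead centre (it springs on to about 0.4); then it stays where left.
- clamp_arm (a joint): Angle (rad) of the clamp's arm, driven by the handle through a link: about 0 with the clamp shut, arm level; about 1.3 with the clamp fully open, arm standing steeply up.
- handle_hinge (a point): Hinge of the handle: on the clamp's mid-plane, 86 mm above the desk, at shaker x = +25, y = +108 mm. Its x axis points horizontally from the clamp to the rack (shaker's -y), its z axis up; the hinge line runs along its y (shaker's x).
- handle_grip (a point): Point on the centre line of the handle's black round grip, 90 mm from the hinge. The grip is 17 mm thick (20 mm ball end), from 36 to 110 mm from the hinge. With a = handle angle - 0.436, the point is 90 mm x cos(a) above the hinge and 90 mm x sin(a) from it to the side away from the rack.
- rack_center (a point): Centre, half-way up, of the orange open vial rack, 60 (x) x 108 (y) x 26 (z) mm, walls 3 mm, about 0.17 kg with vials. It stands on the platform, long side along shaker y, between four 6 mm high corner angles (2 mm play, 22 mm long); the clamp's 68 x 16 mm rubber bar presses on its +y end with about 4 N. Take it across its 60 mm width at mid-length.
- drip_tray_in (a point): Centre of the inner floor (3 mm above the desk) of the fixed white drip tray, 130 (x) x 170 (y) mm outside, walls 3 mm thick and 16 mm high, inside 124 x 164 mm. Axes are the tray's, z up. The rack goes flat on this floor, then its centre is 13 mm above it.
- rack: The orange vial rack itself (origin: centre of its underside, axes as for its centre).
- sample_1_mid (a point): Middle of one of the five capped sample vials (13 mm diameter, 48 mm tall) standing loose in the rack, 25 mm out of it; starts at x = 14, y = -42.5 mm in the rack.
- sample_2_mid (a point): Middle of one of the five capped sample vials (13 mm diameter, 48 mm tall) standing loose in the rack, 25 mm out of it; starts at x = -14, y = -25.5 mm in the rack.
- sample_3_mid (a point): Middle of one of the five capped sample vials (13 mm diameter, 48 mm tall) standing loose in the rack, 25 mm out of it; starts at x = 14, y = -8.5 mm in the rack.
- sample_4_mid (a point): Middle of one of the five capped sample vials (13 mm diameter, 48 mm tall) standing loose in the rack, 25 mm out of it; starts at x = -14, y = 8.5 mm in the rack.
- sample_5_mid (a point): Middle of one of the five capped sample vials (13 mm diameter, 48 mm tall) standing loose in the rack, 25 mm out of it; starts at x = 14, y = 25.5 mm in the rack.
- timer_mid (a point): Bystander, to be left alone: bench timer, white, 37 x 64 x 60 mm; the point is half-way up its middle.
- bottle_mid (a point): Bystander, to be left alone: blue-capped buffer bottle, 56 mm diameter x 103 mm; the point is half-way up its middle.
- stain_mid (a point): Bystander, to be left alone: small black-capped bottle, 46 mm diameter x 85 mm; the point is half-way up its middle.
- tips_mid (a point): Bystander, to be left alone: hinged pipette tip box, 90 x 120 x 67 mm; the point is half-way up its middle.
- dish_mid (a point): Bystander, to be left alone: petri dish, 84 mm diameter, 6 mm high; the point is half-way up its middle.
- pipette_mid (a point): Bystander, to be left alone: pipette lying down, 37 x 237 x 29 mm; the point is half-way up its middle.
- notebook_mid (a point): Bystander, to be left alone: lab notebook, 105 x 152 x 14 mm; the point is half-way up its middle.
- marker_mid (a point): Bystander, to be left alone: marker pen lying down, 17 x 135 x 16 mm; the point is half-way up its middle.
There are look-alikes about, which are no part of the job. Leave any green look-alike of the rack alone.

How it is judged:
On the way, in this order (a step that is already met when the one before it is completed fails the run):
1. the speed wheel is rolled to its zero stop while the clamp is still shut (value of joint speed_wheel below 0.12 rad and value of joint clamp_handle below 0.07 rad and value of joint clamp_arm below 0.15 rad), for 0.2 s.
2. the toggle clamp is flipped wide open, with the rack still in its nest (value of joint clamp_arm above 0.8 rad and z of rack_center in the frame of shaker below 0.095 m), for 0.2 s.
3. the rack is lifted off the platform (z of rack_center in the frame of shaker above 0.11 m and value of joint speed_wheel below 0.15 rad), for 0.1 s.
4. the rack stands flat in the drip tray (horizontal distance between rack_center and drip_tray_in below 0.06 m and z of rack_center in the frame of drip_tray_in between 0.008 and 0.018 m and angle between rack_center's own z axis and vertical below 0.08 rad), for 0.2 s.
At the end, for the whole second after the job is handed in: The rack stands flat (within 0.08 rad) and at rest on the floor of the drip tray, its centre within 60 mm of the tray's, all five vials still standing in it; the clamp is shut again, its handle within 0.07 rad of its stop; the speed wheel is within 0.15 rad of its zero stop (all of step 4 and distance between each of sample_1_mid, sample_2_mid, sample_3_mid, sample_4_mid, sample_5_mid and rack_center below 0.065 m and angle between each of sample_1_mid, sample_2_mid, sample_3_mid, sample_4_mid, sample_5_mid's own z axis and vertical below 0.7 rad and linear speed of rack below 0.02 m/s and value of joint clamp_handle below 0.07 rad and value of joint each of clamp_arm, speed_wheel below 0.15 rad); the robot touches nothing.
It fails at once if the rack is tipped by more than 0.5 rad (angle between rack_center's own z axis and vertical above 0.5 rad).
It fails at once if a bystander is moved by more than 30 mm (distance of any of timer_mid, bottle_mid, stain_mid, tips_mid, dish_mid, pipette_mid, notebook_mid, marker_mid from where it was at the start of the episode above 0.03 m).
It also fails if it takes over 72 s, if anything falls off the work surface, if the arm or the gripper's body presses on something with over 40 N, if the wrist force passes 120 N, or if a joint passes its speed limit or range.

## Working session

There is one attempt and no reset: what is moved stays moved. The work goes in short steps, Python scripts to look and compute and a tool call to move; the robot and the scene stay as the last step left them, time stands still between calls to the robot, and variables do not carry over. Pictures are saved under pics/ and viewed, about 8 in all and at most 12, crops included, and the job is handed in when it is done.

Besides the shell and the picture viewer there is one more tool, called after "Emit:" by a JSON object that holds its "op" and its "data". move_arm: Moves the arm, as the interface text tells. Its arguments: {"type":"object","properties":{"commands":{"type":"string"},"grip_force":{"type":"number"}},"required":["commands"]}

```bash
mkdir -p pics
cat > h.py <<'E'
import numpy as np, cv2
from scipy.spatial.transform import Rotation as R
from plant import monitor, vision, ctrl
def cam(n):
    i=vision.camera_info(n); f=192/np.tan(np.radians(i['fovy'])/2)
    return i,f,R.from_rotvec(i['rvec']).as_matrix(),np.array(i['tvec'])
def pts(n,d,us,vs,c=None):
    i,f,M,t=c or cam(n); us=np.array(us,float);vs=np.array(vs,float)
    x=(us-i['cx'])/f;y=(vs-i['cy'])/f
    if n=='wrist':
        r=np.hypot(x,y)+1e-9; s=np.tan(r)/r; x=x*s;y=y*s
    z=d[vs.astype(int),us.astype(int)]
    P=np.stack([x*z,y*z,z],-1)
    return (P-t)@M
def proj(n,P,c=None):
    i,f,M,t=c or cam(n); q=np.atleast_2d(P)@M.T+t
    x=q[:,0]/q[:,2];y=q[:,1]/q[:,2]
    if n=='wrist':
        r=np.hypot(x,y)+1e-9;s=np.arctan(r)/r;x=x*s;y=y*s
    return np.stack([x*f+i['cx'],y*f+i['cy']],-1)
def maskpts(n,d,m,c=None):
    v,u=np.nonzero(m&(d>0)); return pts(n,d,u,v,c)
E
python3 - <<'E'
from h import *
ims=[];
for n in ['top','side']:
    im,d=vision.capture(n); np.savez(f'{n}.npz',im=im,d=d); ims.append(im)
    c=cam(n)
    print(n,c[0],"campos",-c[2].T@c[3])
    for q in ['shaker','rack','drip_tray_in','speed_wheel','clamp_handle']:
        for r in vision.trace(n,q)[:3]:
            P=maskpts(n,d,r['mask'],c)
            print(q,round(r['score'],2),r['extent'],r['mask'].sum(), np.round(np.median(P,0),3) if len(P) else None, np.round(np.percentile(P,[2,98],axis=0),3).tolist() if len(P) else '')
cv2.imwrite('pics/a.png',cv2.cvtColor(ims[0],cv2.COLOR_RGB2BGR))
cv2.imwrite('pics/b.png',cv2.cvtColor(ims[1],cv2.COLOR_RGB2BGR))
print(monitor.observe())
E
```

```text
top {'fovy': 47.37285413829984, 'cx': 256.1631430305356, 'cy': 196.8665476282737, 'rvec': array([ 2.17273948, -2.15849958,  0.11184638]), 'tvec': array([-0.00821119,  0.53593444,  1.76210377])} campos [ 0.34659651 -0.01027977  1.80888586]
shaker 0.61 [224.1, 173.4, 63.1, 49.4] 2512 [0.515 0.016 0.065] [[0.439, -0.121, 0.039], [0.613, 0.125, 0.133]]
rack 0.94 [187.5, 189.5, 18.5, 24.0] 373 [0.519 0.251 0.006] [[0.468, 0.219, -0.005], [0.571, 0.281, 0.029]]
rack 0.81 [254.2, 182.4, 27.1, 17.4] 318 [ 0.552 -0.044  0.074] [[0.524, -0.084, 0.062], [0.584, 0.004, 0.121]]
rack 0.62 [227.9, 188.6, 10.2, 6.1] 65 [0.546 0.083 0.159] [[0.539, 0.06, 0.075], [0.564, 0.109, 0.189]]
drip_tray_in 0.7 [314.7, 191.3, 42.3, 32.2] 1266 [ 0.507 -0.335  0.003] [[0.444, -0.415, -0.007], [0.57, -0.253, 0.016]]
clamp_handle 0.5 [228.9, 189.3, 10.6, 6.7] 56 [0.546 0.083 0.16 ] [[0.538, 0.063, 0.093], [0.558, 0.105, 0.189]]
side {'fovy': 53.36109909535487, 'cx': 262.2297535996478, 'cy': 190.0821708470622, 'rvec': array([ 0.59354664, -2.46296005,  1.40387677]), 'tvec': array([0.47868443, 0.22372876, 1.23187925]
[... 678 characters left out ...]
34, 0.06, 0.09], [0.554, 0.11, 0.182]]
{'clock': 0.6, 'joints': array([-1.30923890e+00,  3.26163756e-01, -1.92590073e-01,  1.05200142e+00,
       -3.42333166e-05,  1.43662026e+00]), 'joint_velocities': array([-0.00044113,  0.00149364, -0.00034617, -0.00017601, -0.00032751,
       -0.00121113]), 'tau': array([-8.35148821e-04, -4.43088663e+01,  2.62647307e+01,  1.35618233e-03,
       -1.16813812e-04,  5.41663653e-06]), 'ee_pos': array([ 0.21203633, -0.50750861,  0.25330437]), 'eef_rot': array([-0.13901701, -0.69329867, -0.13898648,  0.69332098]), 'ft_force': array([-0.64204739,  0.83669528,  0.54034025]), 'moment': array([ 0.02502691, -0.0124748 ,  0.00929561]), 'opening': 0.08542881046199358}
```

View pics/a.png

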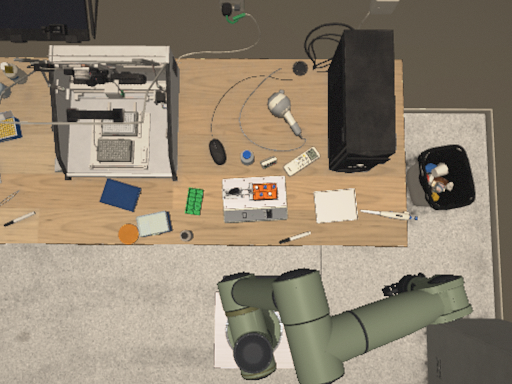

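View pics/b.png

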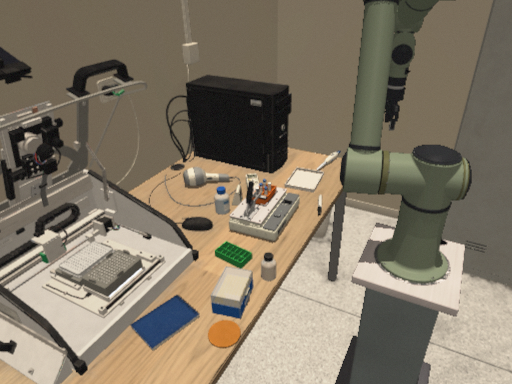

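```bash
cat >> h.py <<'E'
def toolR(yaw):
    # pointing down, tool y (jaw) along world direction at angle yaw
    x=np.array([0,0,-1.]);y=np.array([np.cos(yaw),np.sin(yaw),0]);return np.stack([x,y,np.cross(x,y)],1)
def rows(P,Rm=None,start=None):
    s=monitor.observe(); w=s['eef_rot']; M=R.from_quat([w[1],w[2],w[3],w[0]]).as_matrix(); p=s['ee_pos']
    sh=M.T@(np.array(P)-p)*100
    rv=np.zeros(3) if Rm is None else R.from_matrix(M.T@Rm).as_rotvec(degrees=True)
    return np.round(sh,2),np.round(rv,1)
E
python3 - <<'E'
from h import *
s=monitor.observe();w=s['eef_rot'];M=R.from_quat([w[1],w[2],w[3],w[0]]).as_matrix();print(M.round(2))
c=cam('wrist');print(c[0],'campos-tcp in tool',M.T@(-c[2].T@c[3]-s['ee_pos']), 'cam z in tool',M.T@c[2][2])
for yaw in [0,np.pi]: print(yaw,rows([0.46,-0.03,0.33],toolR(yaw)))
z=np.load('top.npz');d=z['d'];c=cam('top')
v,u=np.mgrid[165:232,210:295];P=pts('top',d,u.ravel(),v.ravel(),c)
for lo,hi in [(.05,.0605),(.0605,.075)]:
    m=(P[:,2]>lo)&(P[:,2]<hi)&(P[:,0]>.4)&(P[:,0]<.65)
    r=cv2.minAreaRect(P[m][:,:2].astype(np.float32));print(lo,m.sum(),r)
cv2.imwrite('pics/c.png',cv2.resize(cv2.cvtColor(z['im'][160:240,180:370],cv2.COLOR_RGB2BGR),None,fx=4,fy=4,interpolation=cv2.INTER_CUBIC))
E
```

```text
[[-0.    0.39 -0.92]
 [-0.   -0.92 -0.39]
 [-1.    0.    0.  ]]
{'fovy': 65.70646984690485, 'cx': 250.90743548719718, 'cy': 192.78804300525724, 'rvec': array([-2.39306154,  1.59272924,  0.24742701]), 'tvec': array([-0.54933421, -0.03866904,  0.37957265])} campos-tcp in tool [-0.12012508 -0.00073982 -0.07862953] cam z in tool [9.52871633e-01 1.70118588e-04 3.03373733e-01]
0 (array([ -7.67, -34.5 , -41.29]), array([-67.3,   0. ,  -0. ]))
3.141592653589793 (array([ -7.67, -34.5 , -41.29]), array([112.7,  -0. ,  -0. ]))
0.05 662 ((0.5276846885681152, 0.0016562193632125854), (0.1747024804353714, 0.25688695907592773), 3.255218029022217)
0.0605 1438 ((0.5285172462463379, 0.003423154354095459), (0.172310009598732, 0.25402548909187317), 3.5112743377685547)
```

Emit:
{"op": "move_arm", "data": {"commands": "0 -7.7 0 0 0 0 0; 0 -7.7 -34.5 -41.3 0 0 0; 0 -7.7 -34.5 -41.3 112.7 0 0; 0 -7.7 -34.5 -41.3 112.7 0 0; 0 -7.7 -34.5 -41.3 112.7 0 0; 0 -7.7 -34.5 -41.3 112.7 0 0; 0 -7.7 -34.5 -41.3 112.7 0 0; 0 -7.7 -34.5 -41.3 112.7 0 0; 0 -7.7 -34.5 -41.3 112.7 0 0; 0 -7.7 -34.5 -41.3 112.7 0 0; 0 -7.7 -34.5 -41.3 112.7 0 0; 0 -7.7 -34.5 -41.3 112.7 0 0; 0 -7.7 -34.5 -41.3 112.7 0 0; 0 -7.7 -34.5 -41.3 112.7 0 0; 0 -7.7 -34.5 -41.3 112.7 0 0; 0 -7.7 -34.5 -41.3 112.7 0 0; 0 -7.7 -34.5 -41.3 112.7 0 0; 0 -7.7 -34.5 -41.3 112.7 0 0; 0 -7.7 -34.5 -41.3 112.7 0 0; 0 -7.7 -34.5 -41.3 112.7 0 0"}}

```text
clock: 2.27
ee_pos: [0.205, -0.1964, 0.3287]
eef_rot: [-0.466, 0.604, -0.344, -0.548]
ft_force: [-0.5, -0.3, -0.8]
opening: 0.0003
```

Run:
```python
from h import *
s=monitor.observe();print(s['clock'],s['ee_pos'],s['joints'],s['opening'],s['ft_force'])
c=cam('wrist');n='wrist'
im,d=vision.capture(n); np.savez('w1.npz',im=im,d=d)
for q in ['shaker','rack','drip_tray_in','speed_wheel','clamp_handle']:
    for r in vision.trace(n,q)[:3]:
        P=maskpts(n,d,r['mask'],c)
        print(q,round(r['score'],2),r['extent'],r['mask'].sum(), np.round(np.median(P,0),3) if len(P) else None, np.round(np.percentile(P,[2,98],axis=0),3).tolist() if len(P) else '')
cv2.imwrite('pics/d.png',cv2.resize(cv2.cvtColor(im,cv2.COLOR_RGB2BGR),(800,600)))
```

```text
2.2667 [ 0.20503736 -0.19639896  0.32871341] [-1.22339999 -0.25400029 -0.61947937  1.23869586  0.18689837  3.14057058] 0.0003036714837113458 [-0.51218285 -0.32389183 -0.78125894]
shaker 0.71 [23.8, 112.4, 115.4, 151.2] 10161 [ 0.494 -0.019  0.055] [[0.432, -0.13, 0.016], [0.604, 0.117, 0.145]]
shaker 0.32 [26.3, 118.1, 20.2, 35.2] 561 [ 0.674 -0.061  0.045] [[0.661, -0.087, 0.016], [0.688, -0.03, 0.06]]
shaker 0.29 [41.6, 164.1, 11.6, 10.6] 78 [ 0.564 -0.042  0.111] [[0.561, -0.046, 0.096], [0.575, -0.03, 0.119]]
rack 0.92 [48.1, 138.7, 28.9, 65.9] 1365 [ 0.544 -0.042  0.084] [[0.521, -0.087, 0.07], [0.583, 0.018, 0.094]]
rack 0.66 [72.1, 259.9, 42.6, 40.7] 1021 [0.516 0.248 0.017] [[0.462, 0.215, 0.002], [0.571, 0.284, 0.027]]
rack 0.2 [40.7, 185.4, 13.6, 11.9] 65 [ 0.562 -0.009  0.113] [[0.559, -0.012, 0.101], [0.569, -0.003, 0.12]]
drip_tray_in 0.74 [100.5, 0.3, 85.3, 63.6] 4173 [ 0.499 -0.299  0.003] [[0.435, -0.352, 0.001], [0.567, -0.248, 0.016]]
drip_tray_in 0.22 [46.5, 137.7, 30.2, 71.6] 1426 [ 0.542 -0.042  0.084] [[0.521, -0.087, 0.07], [0.583, 0.019, 0.095]]
speed_wheel 0.57 [102.6, 169.7, 11.7, 9.7] 76 [ 0.465 -0.059  0.059] [[0.455, -0.063, 0.055], [0.477, -0.052, 0.062]]
clamp_handle 0.61 [21.9, 237.0, 36.4, 14.1] 403 [0.542 0.078 0.146] [[0.535, 0.06, -0.001], [0.741, 0.284, 0.186]]
clamp_handle 0.22 [177.3, 84.7, 12.9, 88.2] 736 [ 0.372 -0.169  0.014] [[0.35, -0.225, 0.007], [0.393, -0.105, 0.016]]
```

View pics/d.png

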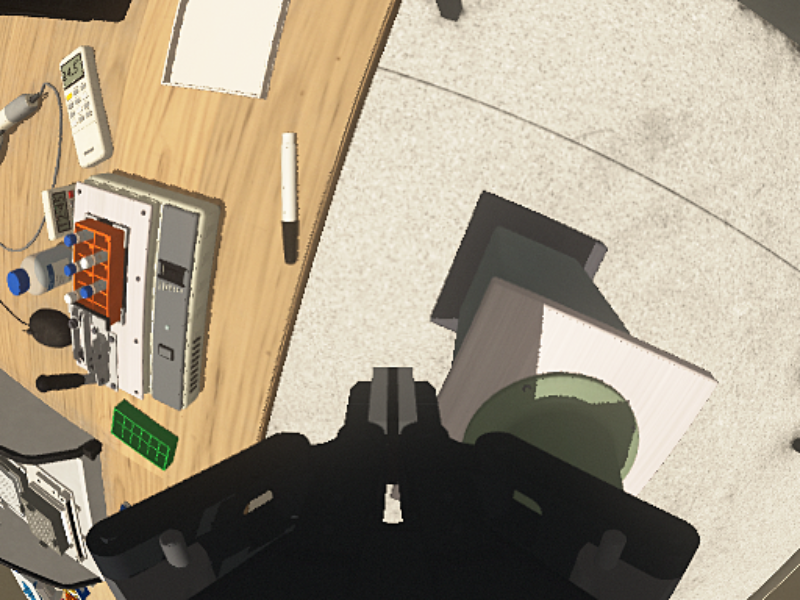

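Run:
```python
from h import *
for y in (-.35,0,): print(rows([0.46,-0.03,0.33],toolR(y)))
```

```text
(array([  5.62, -29.01,   6.87]), array([-139.4,  -12.3,    7.1]))
(array([  5.62, -29.01,   6.87]), array([-159.3,  -14.5,    5.3]))
```

Emit:
{"op": "move_arm", "data": {"commands": "0 5.6 -29 6.9 -139.4 -12.3 7.1; 0 5.6 -29 6.9 -139.4 -12.3 7.1; 0 5.6 -29 6.9 -139.4 -12.3 7.1; 0 5.6 -29 6.9 -139.4 -12.3 7.1; 0 5.6 -29 6.9 -139.4 -12.3 7.1; 0 5.6 -29 6.9 -139.4 -12.3 7.1; 0 5.6 -29 6.9 -139.4 -12.3 7.1; 0 5.6 -29 6.9 -139.4 -12.3 7.1; 0 5.6 -29 6.9 -139.4 -12.3 7.1; 0 5.6 -29 6.9 -139.4 -12.3 7.1; 0 5.6 -29 6.9 -139.4 -12.3 7.1; 0 5.6 -29 6.9 -139.4 -12.3 7.1; 0 5.6 -29 6.9 -139.4 -12.3 7.1; 0 5.6 -29 6.9 -139.4 -12.3 7.1; 0 5.6 -29 6.9 -139.4 -12.3 7.1; 0 5.6 -29 6.9 -139.4 -12.3 7.1; 0 5.6 -29 6.9 -139.4 -12.3 7.1; 0 5.6 -29 6.9 -139.4 -12.3 7.1; 0 5.6 -29 6.9 -139.4 -12.3 7.1; 0 5.6 -29 6.9 -139.4 -12.3 7.1"}}

```text
clock: 4.23
ee_pos: [0.4603, -0.0284, 0.3294]
eef_rot: [-0.407, -0.577, -0.408, 0.578]
ft_force: [1.5, 0.1, -0.4]
opening: 0.0001
```

Run:
```python
from h import *
s=monitor.observe();print(s['clock'],s['ee_pos'],s['joints'])
for y in (2.0,np.pi+.05,): print(rows([0.46,-0.03,0.33],toolR(y)))
```

```text
4.2333 [ 0.46026662 -0.02838756  0.32938794] [-2.21913477e-01  1.18134594e-01 -2.65298035e-01  1.18914492e+00
  4.14163150e-05  1.69131629e+00]
(array([-0.06,  0.03,  0.16]), array([-1.342e+02, -1.000e-01,  1.000e-01]))
(array([-0.06,  0.03,  0.16]), array([1.575e+02, 1.000e-01, 0.000e+00]))
```

Emit:
{"op": "move_arm", "data": {"commands": "0 0 0 0 -134 0 0; 0 0 0 0 -134 0 0; 0 0 0 0 -134 0 0; 0 0 0 0 -134 0 0; 0 0 0 0 -134 0 0; 0 0 0 0 -134 0 0; 0 0 0 0 -134 0 0; 0 0 0 0 -134 0 0; 0 0 0 0 -134 0 0; 0 0 0 0 -134 0 0; 0 0 0 0 157.5 0 0; 0 0 0 0 157.5 0 0; 0 0 0 0 157.5 0 0; 0 0 0 0 157.5 0 0; 0 0 0 0 157.5 0 0; 0 0 0 0 157.5 0 0; 0 0 0 0 157.5 0 0; 0 0 0 0 157.5 0 0; 0 0 0 0 157.5 0 0; 0 0 0 0 157.5 0 0"}}

```text
clock: 5.9
ee_pos: [0.4603, -0.0286, 0.3294]
eef_rot: [0.676, -0.204, 0.677, 0.205]
ft_force: [-0.1, -0.4, 1.1]
opening: -0.0002
```

Emit:
{"op": "move_arm", "data": {"commands": "0 0 0 0 -59.3 0 0; 0 0 0 0 -59.3 0 0; 0 0 0 0 -59.3 0 0; 0 0 0 0 -59.3 0 0; 0 0 0 0 -59.3 0 0; 0 0 0 0 -59.3 0 0; 0 0 0 0 -59.3 0 0; 0 0 0 0 -59.3 0 0; 0 0 0 0 -59.3 0 0"}}

```text
clock: 6.65
ee_pos: [0.4603, -0.0286, 0.3294]
eef_rot: [0.487, -0.512, 0.487, 0.513]
ft_force: [0.2, -0.1, -0.1]
opening: 0.0001
```

Run:
```python
from h import *
s=monitor.observe();print(s['clock'],s['ee_pos'],s['joints'],s['opening'],s['ft_force'])
w=s['eef_rot'];print(R.from_quat([w[1],w[2],w[3],w[0]]).as_matrix().round(3))
c=cam('wrist');n='wrist'
im,d=vision.capture(n); np.savez('w2.npz',im=im,d=d)
for q in ['shaker','rack','speed_wheel','clamp_handle']:
    for r in vision.trace(n,q)[:2]:
        P=maskpts(n,d,r['mask'],c)
        print(q,round(r['score'],2),r['extent'],r['mask'].sum(), np.round(np.median(P,0),3) if len(P) else None, np.round(np.percentile(P,[2,98],axis=0),3).tolist() if len(P) else '')
        if len(P)>50:
            zz=np.percentile(P[:,2],[5,50,95]);print(zz,cv2.minAreaRect(P[:,:2].astype(np.float32)))
cv2.imwrite('pics/e.png',cv2.resize(cv2.cvtColor(im,cv2.COLOR_RGB2BGR),(800,600)))
# plane layers
v,u=np.mgrid[0:384,0:512];ok=d>0;P=pts(n,d,u[ok],v[ok],c)
for lo,hi in [(.05,.058),(.064,.072)]:
    m=(P[:,2]>lo)&(P[:,2]<hi)&(abs(P[:,0]-.528)<.11)&(abs(P[:,1])<.15)
    print(lo,m.sum(),np.median(P[m],0),np.percentile(P[m],[1,99],axis=0),cv2.minAreaRect(P[m][:,:2].astype(np.float32)))
```

```text
6.65 [ 0.46026954 -0.02857412  0.32940346] [-2.22627797e-01  1.18174623e-01 -2.65212876e-01  1.18927231e+00
  5.52248339e-04 -1.84373093e+00] 0.00013983997488604014 [ 0.18259916 -0.0697755  -0.05799388]
[[-0.002 -0.999 -0.05 ]
 [ 0.001 -0.05   0.999]
 [-1.     0.002  0.001]]
shaker 0.57 [131.1, 81.2, 136.2, 192.9] 18022 [ 0.513 -0.004  0.067] [[0.441, -0.125, 0.043], [0.611, 0.116, 0.147]]
[0.04782297 0.06719541 0.11235184] ((0.5360867977142334, 0.02640882134437561), (0.20708973705768585, 0.3219088017940521), 4.158395767211914)
rack 0.72 [159.8, 175.0, 16.0, 11.4] 136 [ 0.563 -0.008  0.111] [[0.56, -0.011, 0.079], [0.568, -0.003, 0.119]]
[0.08427491 0.11078718 0.1188802 ] ((0.5642803311347961, -0.006620961241424084), (0.009236390702426434, 0.009931120090186596), 79.99024963378906)
speed_wheel 0.54 [239.2, 130.5, 18.1, 13.0] 156 [ 0.466 -0.058  0.059] [[0.454, -0.063, 0.054], [0.478, -0.052, 0.062]]
[0.05449815 0.05867987 0.06138783] ((0.465849906206131, -0.057389069348573685), (0.024003181606531143, 0.012253268621861935), 2.112078905105591)
clamp_handle 0.85 [157.9, 236.1, 27.8, 35.9] 543 [0.544 0.072 0.162] [[0.536, 0.059, 0.067], [0.582, 0.122, 0.186]]
[0.08955141 0.16194702 0.18535126] ((0.5724756121635437, 0.1276954561471939), (0.14852739870548248, 0.0328972227871418), 60.6897087097168)
0.05 4884 [ 0.46496197 -0.02833795  0.05447544] [[ 0.43842807 -0.12584736  0.05159665]
 [ 0.49106304  0.08532691  0.05732841]] ((0.5141898989677429, -0.010293371975421906), (0.14573423564434052, 0.23059119284152985), 3.537489175796509)
0.064 10350 [ 0.53837226 -0.01731115  0.06785838] [[ 0.4896162  -0.12083197  0.06569013]
 [ 0.61430809  0.12362359  0.07165545]] ((0.5512113571166992, 0.004885762929916382), (0.12275587022304535, 0.2542670667171478), 3.621981382369995)
```

View pics/e.png

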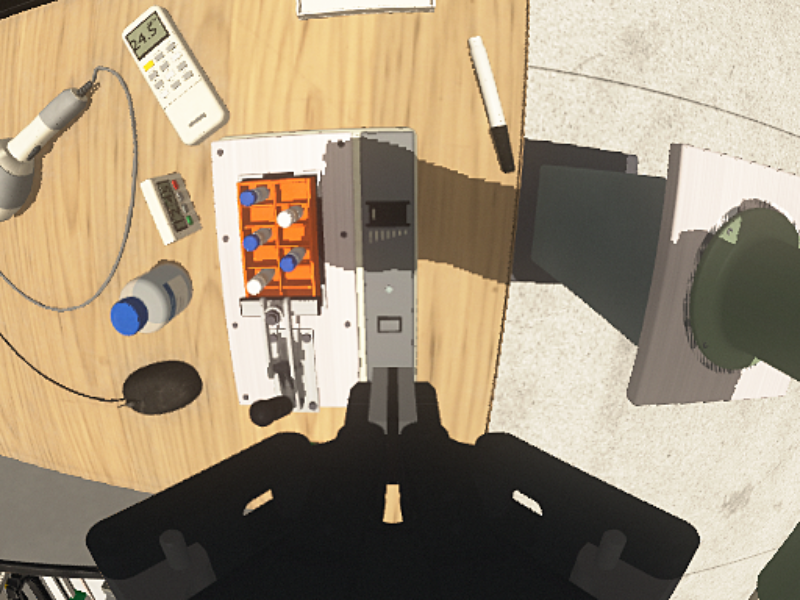

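Run:
```python
from h import *
T=toolR(np.pi+.062)
print(rows([0.474,-0.057,0.110],T),rows([0.474,-0.057,0.084],T))
n='wrist';z=np.load('w2.npz');im,d=z['im'],z['d'];c=cam(n)
hsv=cv2.cvtColor(im,cv2.COLOR_RGB2HSV)
m=(hsv[...,0]<15)&(hsv[...,1]>150)&(hsv[...,2]>90);v,u=np.mgrid[0:384,0:512];m&=(u<230)&(u>140)&(v>100)&(v<200)
P=maskpts(n,d,m,c);m2=(P[:,2]>.088)&(P[:,2]<.098);print(len(P),m2.sum(),np.median(P[m2],0),cv2.minAreaRect(P[m2][:,:2].astype(np.float32)))
z=np.load('top.npz');d=z['d'];im=z['im'];hsv=cv2.cvtColor(im,cv2.COLOR_RGB2HSV);m=(hsv[...,0]<15)&(hsv[...,1]>150)&(hsv[...,2]>90)&(u>245)&(u<290)&(v>175)&(v<210)
P=maskpts('top',d,m);m2=(P[:,2]>.085)&(P[:,2]<.102);print(m2.sum(),cv2.minAreaRect(P[m2][:,:2].astype(np.float32)))
```

```text
(array([21.96, -1.33, -2.87]), array([-1.1,  0. , -0.1])) (array([24.56, -1.33, -2.87]), array([-1.1,  0. , -0.1]))
2468 697 [ 0.55210259 -0.04505491  0.09166758] ((0.5519859790802002, -0.040319304913282394), (0.06269129365682602, 0.09480077773332596), 3.714089870452881)
74 ((0.5542978644371033, -0.0368952602148056), (0.06024705618619919, 0.09440091252326965), 5.044012546539307)
```

Emit:
{"op": "move_arm", "data": {"commands": "0 10 -1.3 -2.9 -1.1 0 0; 0 16 -1.3 -2.9 -1.1 0 0; 0 20 -1.3 -2.9 -1.1 0 0; 0 22.5 -1.3 -2.9 -1.1 0 0; 0 23.5 -1.3 -2.9 -1.1 0 0; 0 24 -1.3 -2.9 -1.1 0 0; 0 24.3 -1.3 -2.9 -1.1 0 0; 0 24.5 -1.3 -2.9 -1.1 0 0; 0 24.6 -1.3 -2.9 -1.1 0 0; 0 24.6 -1.3 -2.9 -1.1 0 0; 0 24.6 -1.3 -2.9 -1.1 0 0"}}

```text
clock: 7.82
ee_pos: [0.4741, -0.058, 0.0849]
eef_rot: [-0.484, 0.515, -0.484, -0.515]
ft_force: [0.6, -0.3, -0.1]
opening: -0.0002
```

Run:
```python
from h import *
s=monitor.observe();print(s['clock'],s['ee_pos'],s['ft_force'])
c=cam('wrist');n='wrist'
im,d=vision.capture(n); 
cv2.imwrite('pics/f.png',cv2.resize(cv2.cvtColor(im[100:340,120:400],cv2.COLOR_RGB2BGR),None,fx=2.5,fy=2.5))
```

```text
7.8167 [ 0.47412111 -0.05798395  0.0848749 ] [ 0.59427244 -0.28921795 -0.09329339]
```

View pics/f.png

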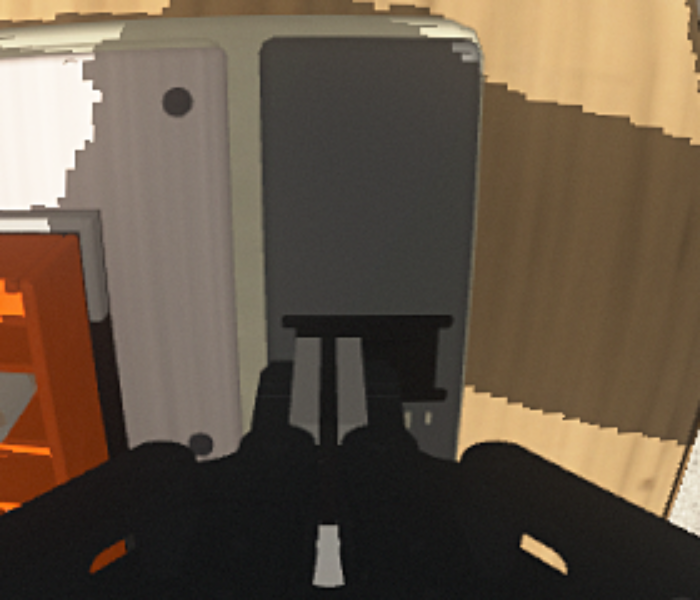

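Emit:
{"op": "move_arm", "data": {"commands": "0 0.15 0 0 0 0 0; 0 0.3 0 0 0 0 0; 0 0.4 0 0 0 0 0; 0 0.4 0 0 0 0 0; 0 0.4 0 0 0 0 0"}}

```text
clock: 8.28
ee_pos: [0.4763, -0.0581, 0.0817]
eef_rot: [-0.486, 0.516, -0.483, -0.514]
ft_force: [1.7, 2.2, 8.5]
opening: -0.0001
```

Emit:
{"op": "move_arm", "data": {"commands": "0 0 0.3 0 0 0 0; 0 0 0.6 0 0 0 0; 0 0 0.9 0 0 0 0; 0 0 1.2 0 0 0 0; 0 0 1.5 0 0 0 0; 0 0 1.8 0 0 0 0; 0 0 2.1 0 0 0 0; 0 0 2.4 0 0 0 0; 0 0 2.7 0 0 0 0; 0 0 2.7 0 0 0 0"}}

```text
clock: 9.12
ee_pos: [0.4454, -0.0594, 0.0798]
eef_rot: [0.484, -0.514, 0.485, 0.516]
ft_force: [0.5, 0.3, -0.8]
opening: -0.0003
```

Emit:
{"op": "move_arm", "data": {"commands": "0 -1 0 0 0 0 0; 0 -1 -2.9 0 0 0 0; 0 -0.7 -2.9 0 0 0 0; 0 -0.2 -2.9 0 0 0 0; 0 0 -2.9 0 0 0 0; 0 0 -2.9 0 0 0 0; 0 0 -2.5 0 0 0 0; 0 0 -2.1 0 0 0 0; 0 0 -1.7 0 0 0 0; 0 0 -1.3 0 0 0 0"}}

```text
clock: 9.95
ee_pos: [0.466, -0.0599, 0.0827]
eef_rot: [-0.487, 0.519, -0.481, -0.512]
ft_force: [10.7, 0.6, 12.4]
opening: 0.0001
```

Emit:
{"op": "move_arm", "data": {"commands": "0 0 0.4 0 0 0 0; 0 0 0.8 0 0 0 0; 0 0 1.3 0 0 0 0; 0 -1 1.3 0 0 0 0; 0 -5 1.3 0 0 0 0; 0 -8 1.3 0 0 0 0"}}

```text
clock: 10.45
ee_pos: [0.4437, -0.059, 0.1596]
eef_rot: [0.483, -0.513, 0.485, 0.518]
ft_force: [1.5, -0.6, 0.1]
opening: 0.0
```

Run:
```python
from h import *
s=monitor.observe();print(s['clock'],s['ee_pos'],s['ft_force'])
n='wrist'
im,d=vision.capture(n); 
cv2.imwrite('pics/g.png',cv2.resize(cv2.cvtColor(im[80:300,120:400],cv2.COLOR_RGB2BGR),None,fx=2.5,fy=2.5,interpolation=cv2.INTER_CUBIC))
```

```text
10.45 [ 0.44368619 -0.05903979  0.15957576] [ 1.48507161 -0.62592793  0.05409055]
```

View pics/g.png

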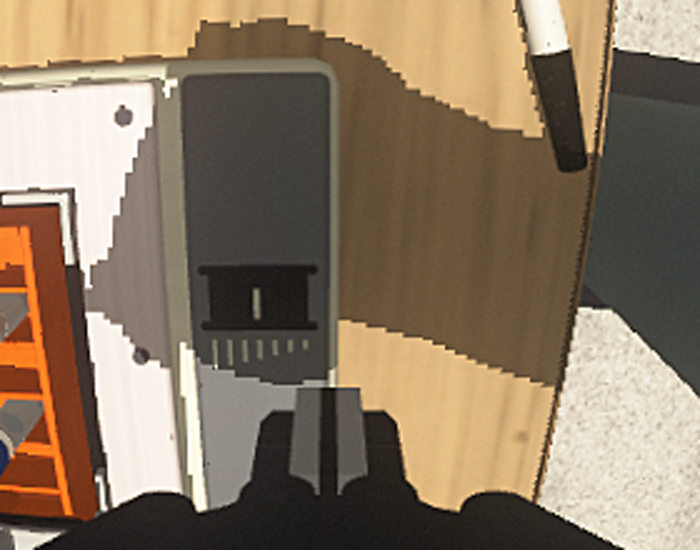

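Run:
```python
from h import *
T=toolR(np.pi+.063)
for p in ([.4437,-.059,.21],[.548,.015,.21],[.548,.015,.168],[.540,.14,.168],[.538,.165,.165],[.538,.178,.157]): print(rows(p,T))
```

```text
(array([-4.5 ,  0.35,  0.12]), array([-0.1, -0. ,  0.1]))
(array([ -4.48, -10.51,   6.86]), array([-0.1, -0. ,  0.1]))
(array([ -0.28, -10.51,   6.87]), array([-0.1, -0. ,  0.1]))
(array([ -0.29, -10.48,  19.39]), array([-0.1, -0. ,  0.1]))
(array([ 1.000e-02, -1.044e+01,  2.190e+01]), array([-0.1, -0. ,  0.1]))
(array([  0.81, -10.52,  23.2 ]), array([-0.1, -0. ,  0.1]))
```

Emit:
{"op": "move_arm", "data": {"commands": "0 -4.5 0 0 0 0 0; 0 -4.5 -4 2.4 0 0 0; 0 -4.5 -7.5 4.8 0 0 0; 0 -4.5 -10.5 6.9 0 0 0; 0 -2 -10.5 6.9 0 0 0; 0 -0.3 -10.5 6.9 0 0 0; 0 -0.3 -10.5 7.6 0 0 0; 0 -0.3 -10.5 8.6 0 0 0; 0 -0.3 -10.5 9.6 0 0 0; 0 -0.3 -10.5 10.6 0 0 0; 0 -0.3 -10.5 11.6 0 0 0; 0 -0.3 -10.5 12.6 0 0 0"}}

```text
clock: 11.5
ee_pos: [0.545, 0.0731, 0.1649]
eef_rot: [-0.485, 0.516, -0.484, -0.514]
ft_force: [1.7, -2.2, 2.0]
opening: -0.0001
```

Emit:
{"op": "move_arm", "data": {"commands": "0 0 0 1 0 0 0; 0 0 0 2 0 0 0; 0 0 0 3 0 0 0; 0 0 0 4 0 0 0; 0 0 0 5 0 0 0; 0 0 0 6 0 0 0; 0 0 0 7 0 0 0; 0 0.2 0 8 0 0 0; 0 0.3 0 9 0 0 0; 0 0.7 0 9.8 0 0 0; 0 1 0 10.4 0 0 0; 0 1 0 10.4 0 0 0"}}

```text
clock: 12.5
ee_pos: [0.5381, 0.1579, 0.1593]
eef_rot: [-0.476, 0.525, -0.498, -0.5]
ft_force: [-14.1, -63.1, 54.0]
opening: 0.0001
```

Run:
```python
from h import *
s=monitor.observe();print(s['clock'],s['ee_pos'],s['ft_force'])
n='side';c=cam(n)
im,d=vision.capture(n); np.savez('side2.npz',im=im,d=d)
for r in vision.trace(n,'clamp_handle')[:2]:
    P=maskpts(n,d,r['mask'],c);print(r['score'],r['extent'],np.percentile(P,[2,50,98],axis=0).round(3).tolist())
cv2.imwrite('pics/i.png',cv2.resize(cv2.cvtColor(im[130:270,190:340],cv2.COLOR_RGB2BGR),None,fx=4,fy=4,interpolation=cv2.INTER_CUBIC))
```

```text
12.5 [0.53807313 0.15789746 0.15925419] [-14.14620879 -63.05885516  53.95124729]
```

View pics/i.png

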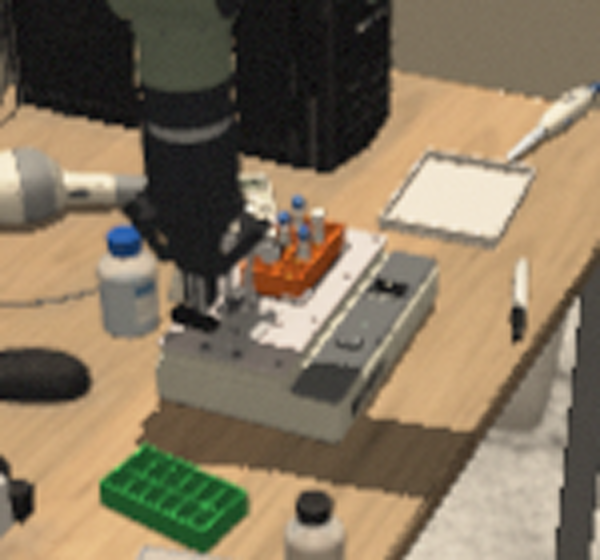

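Emit:
{"op": "move_arm", "data": {"commands": "0 -0.5 0 -1.2 0 0 0; 0 -4 0 -1.4 0 0 0; 0 -8 0 -1.4 0 0 0; 0 -12 0 -1.4 0 0 0; 0 -14 0 -5 0 0 0; 0.2 -14 0 -9 0 0 0; 0.6 -14 0 -13 0 0 0; 1 -14 0 -16 0 0 0; 1 -14 0 -19 0 0 0; 1 -14 0 -20 0 0 0; 1 -14 0 -20 0 0 0"}}

```text
clock: 13.52
ee_pos: [0.5494, -0.0245, 0.2923]
eef_rot: [0.485, -0.514, 0.485, 0.515]
ft_force: [-0.5, 0.9, -1.1]
opening: 0.0724
```

Run:
```python
from h import *
s=monitor.observe();print(s['clock'],s['ee_pos'],s['ft_force'],s['opening'])
n='wrist';c=cam(n)
im,d=vision.capture(n); np.savez('w3.npz',im=im,d=d)
v,u=np.mgrid[0:384,0:512]
for r in vision.trace(n,'clamp_handle')[:1]:
    P=maskpts(n,d,r['mask'],c);print('handle',r['score'],r['extent'],np.percentile(P,[2,50,98],axis=0).round(3).tolist())
hsv=cv2.cvtColor(im,cv2.COLOR_RGB2HSV);m=(hsv[...,0]<15)&(hsv[...,1]>150)&(hsv[...,2]>70)
P=maskpts(n,d,m,c);m2=(P[:,2]>.088)&(P[:,2]<.099)&(abs(P[:,0]-.55)<.08)&(abs(P[:,1]+.03)<.1);P=P[m2];print(len(P),P[:,2].mean(),cv2.minAreaRect(P[:,:2].astype(np.float32)))
n='side';c=cam(n);im2,d=vision.capture(n)
for r in vision.trace(n,'clamp_handle')[:1]:
    P=maskpts(n,d,r['mask'],c);print('handle',r['score'],r['extent'],np.percentile(P,[2,50,98],axis=0).round(3).tolist())
cv2.imwrite('pics/j.png',np.vstack([cv2.resize(cv2.cvtColor(im[70:300,80:380],cv2.COLOR_RGB2BGR),(480,368)),cv2.resize(cv2.cvtColor(im2[150:250,190:340],cv2.COLOR_RGB2BGR),(480,320))])[:600] if 0 else np.hstack([cv2.resize(cv2.cvtColor(im[70:300,80:380],cv2.COLOR_RGB2BGR),(400,307)),cv2.resize(cv2.cvtColor(im2[140:255,190:340],cv2.COLOR_RGB2BGR),(400,307),interpolation=cv2.INTER_CUBIC)]))
```

```text
13.5167 [ 0.54944605 -0.02446387  0.29232669] [-0.45487209  0.88306583 -1.05539824] 0.07237207084770857
handle 0.84 [237.6, 275.4, 20.1, 57.7] [[0.532, 0.104, 0.107], [0.543, 0.151, 0.126], [0.552, 0.168, 0.141]]
1275 0.09163711083385129 ((0.5538024306297302, -0.03224872425198555), (0.0598549023270607, 0.10723960399627686), 3.3564720153808594)
handle 0.49 [235.2, 207.2, 12.6, 6.6] [[0.528, 0.107, 0.099], [0.532, 0.169, 0.132], [0.546, 0.196, 0.157]]
```

View pics/j.png

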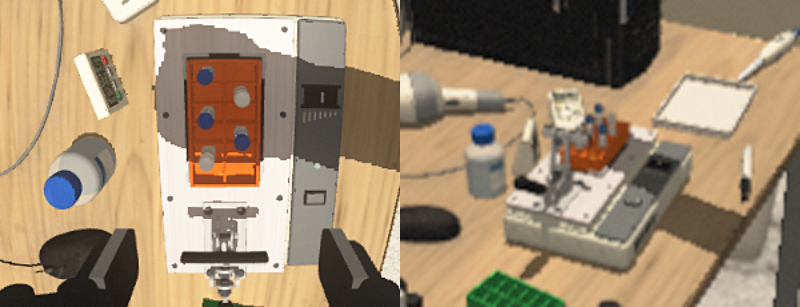

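Run:
```python
from h import *
T=toolR(np.pi+.060)
for p in ([.554,-.0325,.15],[.554,-.0325,.092]): print(rows(p,T))
for n,f in (('top','top.npz'),('side','side.npz')):
    z=np.load(f);d=z['d'];c=cam(n);v,u=np.mgrid[0:384,0:512];P=pts(n,d,u.ravel(),v.ravel(),c)
    im=z['im'].reshape(-1,3).min(1)
    m=(im>120)&(P[:,2]<.03)&(P[:,2]>-.02)&(abs(P[:,0]-.505)<.085)&(abs(P[:,1]+.335)<.105)
    M=np.zeros(384*512,np.uint8);M[m]=1;M=cv2.morphologyEx(M.reshape(384,512),cv2.MORPH_OPEN,np.ones((3,3)))
    k,l,st,_=cv2.connectedComponentsWithStats(M);b=1+np.argmax(st[1:,4]);Q=P[(l==b).ravel()]
    print(n,len(Q),cv2.minAreaRect(Q[:,:2].astype(np.float32)),np.median(Q,0))
```

```text
(array([14.27, -0.41, -1.15]), array([ 0.2,  0.1, -0.1]))
(array([20.07, -0.42, -1.16]), array([ 0.2,  0.1, -0.1]))
top 1329 ((0.5049449801445007, -0.331076055765152), (0.13451305031776428, 0.17251673340797424), 4.538656234741211) [ 0.50601126 -0.3311936   0.00282664]
side 540 ((0.5164841413497925, -0.3291480541229248), (0.15870705246925354, 0.18521788716316223), 5.650653839111328) [ 0.51297204 -0.33308231  0.00321954]
```

Emit:
{"op": "move_arm", "data": {"commands": "1 4 -0.4 -1.1 0.2 0 0; 1 8 -0.4 -1.15 0.2 0 0; 1 12 -0.4 -1.15 0.2 0 0; 1 15 -0.4 -1.15 0.2 0 0; 1 17 -0.4 -1.15 0.2 0 0; 1 18.5 -0.4 -1.15 0.2 0 0; 1 19.5 -0.4 -1.15 0.2 0 0; 1 20 -0.4 -1.15 0.2 0 0; 1 20 -0.4 -1.15 0.2 0 0; 0.6 20 -0.4 -1.15 0.2 0 0; 0.5 20 -0.4 -1.15 0.2 0 0; 0.4 20 -0.4 -1.15 0.2 0 0; 0.4 20 -0.4 -1.15 0.2 0 0; 0.4 20 -0.4 -1.15 0.2 0 0", "grip_force": 25}}

```text
clock: 14.88
ee_pos: [0.555, -0.0344, 0.0942]
eef_rot: [-0.486, 0.515, -0.485, -0.514]
ft_force: [-0.9, 1.5, 7.4]
opening: 0.0593
```

Emit:
{"op": "move_arm", "data": {"commands": "0.4 -0.3 0 0 0 0 0; 0.4 -1 0 0 0 0 0; 0.4 -2 0 0 0 0 0; 0.4 -3.5 0 0 0 0 0; 0.4 -5 0 0 0 0 0; 0.4 -6.5 0 0 0 0 0; 0.4 -8 0 0 0 0 0; 0.4 -9.5 0 0 0 0 0; 0.4 -11 0 0 0 0 0; 0.4 -12 0 0 0 0 0; 0.4 -12 0 0 0 0 0"}}

```text
clock: 15.8
ee_pos: [0.5557, -0.0348, 0.2157]
eef_rot: [-0.486, 0.515, -0.484, -0.513]
ft_force: [1.0, -0.0, -2.3]
opening: 0.0596
```

Run:
```python
from h import *
s=monitor.observe();print(s['clock'],s['ee_pos'],s['ft_force'],s['opening'])
n='wrist';c=cam(n);im,d=vision.capture(n)
cv2.imwrite('pics/k.png',cv2.cvtColor(im,cv2.COLOR_RGB2BGR))
hsv=cv2.cvtColor(im,cv2.COLOR_RGB2HSV);m=(hsv[...,0]<15)&(hsv[...,1]>150)&(hsv[...,2]>70)
P=maskpts(n,d,m,c);m2=(P[:,2]>.1);print('rack',np.percentile(P[m2],[2,50,98],axis=0).round(3))
r=vision.trace(n,'drip_tray_in')
for q in r[:1]:
    P=maskpts(n,d,q['mask'],c);print(q['score'],q['extent'],np.percentile(P,[2,50,98],axis=0).round(3),cv2.minAreaRect(P[:,:2].astype(np.float32)))
print(rows([.505,-.332,.21],toolR(np.pi+.08)),rows([.505,-.332,.0275],toolR(np.pi+.08)))
```

```text
15.8 [ 0.5557393  -0.03479097  0.21572908] [ 1.04312815 -0.0068692  -2.30374836] 0.059589404312592305
rack [[ 0.527 -0.087  0.191]
 [ 0.555 -0.052  0.205]
 [ 0.586  0.018  0.216]]
(array([  0.3 ,   6.67, -29.41]), array([-1.2,  0. , -0. ])) (array([ 18.55,   6.67, -29.42]), array([-1.2,  0. , -0. ]))
```

View pics/k.png

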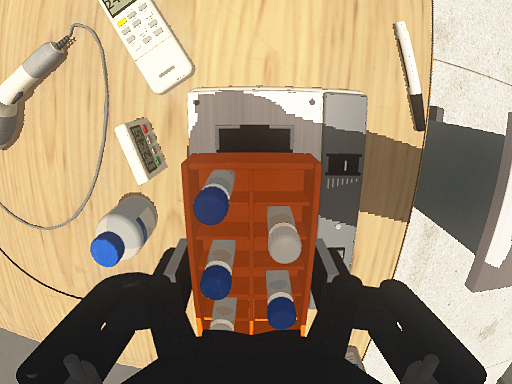

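Emit:
{"op": "move_arm", "data": {"commands": "0.4 0.3 0.2 -0.8 0 0 0; 0.4 0.3 0.5 -2.2 0 0 0; 0.4 0.3 1 -4.4 -0.3 0 0; 0.4 0.3 1.5 -6.6 -0.5 0 0; 0.4 0.3 2 -8.8 -0.7 0 0; 0.4 0.3 2.5 -11 -1 0 0; 0.4 0.3 3 -13.2 -1.2 0 0; 0.4 0.3 3.5 -15.4 -1.2 0 0; 0.4 0.3 4 -17.6 -1.2 0 0; 0.4 0.3 4.5 -19.8 -1.2 0 0; 0.4 0.3 5 -22 -1.2 0 0; 0.4 0.3 5.5 -24 -1.2 0 0; 0.4 0.3 6 -26 -1.2 0 0; 0.4 0.3 6.3 -27.8 -1.2 0 0; 0.4 0.3 6.6 -28.8 -1.2 0 0; 0.4 0.3 6.7 -29.4 -1.2 0 0; 0.4 0.3 6.7 -29.4 -1.2 0 0; 0.4 0.3 6.7 -29.4 -1.2 0 0"}}

```text
clock: 17.4
ee_pos: [0.5043, -0.3314, 0.2091]
eef_rot: [0.48, -0.519, 0.48, 0.52]
ft_force: [0.3, 0.4, -2.8]
opening: 0.0593
```

Run:
```python
from h import *
s=monitor.observe();print(s['clock'],s['ee_pos'],s['ft_force'],s['opening'])
n='wrist';c=cam(n);im,d=vision.capture(n)
cv2.imwrite('pics/l.png',cv2.cvtColor(im,cv2.COLOR_RGB2BGR))
r=vision.trace(n,'drip_tray_in')
for q in r[:2]:
    P=maskpts(n,d,q['mask'],c);P=P[P[:,2]<.03];print(q['score'],q['extent'],np.percentile(P,[2,50,98],axis=0).round(3),cv2.minAreaRect(P[:,:2].astype(np.float32)))
n='top';c=cam(n);im,d=vision.capture(n)
r=vision.trace(n,'drip_tray_in')
for q in r[:2]:
    P=maskpts(n,d,q['mask'],c);print(q['score'],q['extent'],np.percentile(P,[2,50,98],axis=0).round(3))
```

```text
17.4 [ 0.50433102 -0.33137278  0.20913073] [ 0.27744534  0.39013904 -2.79327194] 0.05925526240035147
0.83 [186.4, 93.9, 125.3, 62.0] [[ 0.447 -0.418  0.001]
 [ 0.509 -0.385  0.003]
 [ 0.572 -0.351  0.016]] ((0.5102270245552063, -0.38399040699005127), (0.13596731424331665, 0.06701360642910004), 5.005678653717041)
0.81 [313.8, 190.2, 25.5, 31.7] [[ 0.44  -0.345 -0.007]
 [ 0.515 -0.277  0.003]
 [ 0.569 -0.246  0.026]]
```

View pics/l.png

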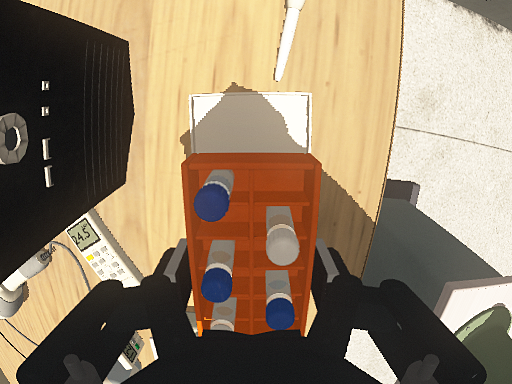

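Emit:
{"op": "move_arm", "data": {"commands": "0.4 1 0 0 0 0 0; 0.4 3 0 0 0 0 0; 0.4 5 0 0 0 0 0; 0.4 7 0 0 0 0 0; 0.4 9 0 0 0 0 0; 0.4 11 0 0 0 0 0; 0.4 13 0 0 0 0 0; 0.4 14.5 0 0 0 0 0; 0.4 16 0 0 0 0 0; 0.4 16.8 0 0 0 0 0; 0.4 17.4 0 0 0 0 0; 0.4 17.8 0 0 0 0 0; 0.4 18 0 0 0 0 0; 0.4 18 0 0 0 0 0; 0.4 18 0 0 0 0 0"}}

```text
clock: 18.85
ee_pos: [0.5049, -0.3321, 0.0304]
eef_rot: [0.48, -0.519, 0.48, 0.52]
ft_force: [0.6, 0.1, -1.8]
opening: 0.0595
```

Emit:
{"op": "move_arm", "data": {"commands": "0.4 0.1 0 0 0 0 0; 0.4 0.2 0 0 0 0 0; 0.4 0.2 0 0 0 0 0; 0.4 0.2 0 0 0 0 0"}}

```text
clock: 19.18
ee_pos: [0.505, -0.3323, 0.0292]
eef_rot: [-0.48, 0.52, -0.48, -0.519]
ft_force: [-1.5, 0.4, 4.8]
opening: 0.0597
```

Emit:
{"op": "move_arm", "data": {"commands": "0.75 0 0 0 0 0 0; 0.83 0 0 0 0 0 0; 0.83 -0.1 0 0 0 0 0; 0.83 -0.2 0 0 0 0 0; 0.83 -1 0 0 0 0 0; 0.83 -3 0 0 0 0 0; 0.83 -6 0 0 0 0 0; 0.83 -9 0 0 0 0 0; 0.83 -13 0 0 0 0 0; 0.5 -17 0 0 0 0 0; 0 -21 0 0 0 0 0; 0 -23 0 0 0 0 0; 0 -23 0 0 0 0 0"}}

```text
clock: 20.27
ee_pos: [0.507, -0.3338, 0.2647]
eef_rot: [-0.48, 0.523, -0.48, -0.516]
ft_force: [0.8, -1.8, 0.7]
opening: 0.0224
```

Run:
```python
from h import *
s=monitor.observe();print(s['clock'],s['ee_pos'],s['ft_force'],s['opening'])
n='wrist';c=cam(n);im,d=vision.capture(n)
hsv=cv2.cvtColor(im,cv2.COLOR_RGB2HSV);m=(hsv[...,0]<15)&(hsv[...,1]>150)&(hsv[...,2]>70)
P=maskpts(n,d,m,c);print('rack',np.percentile(P,[2,50,98],axis=0).round(3))
Q=P[(P[:,2]>.022)&(P[:,2]<.036)&(abs(P[:,1]+.33)<.1)];print(cv2.minAreaRect(Q[:,:2].astype(np.float32)))
for q in vision.trace(n,'sample_1_mid')[:6]:
    P=maskpts(n,d,q['mask'],c);print(round(q['score'],2),np.percentile(P,[5,50,95],axis=0).round(3).tolist())
cv2.imwrite('pics/m.png',cv2.cvtColor(im,cv2.COLOR_RGB2BGR))
# closing path: outside of open handle
T=toolR(np.pi+.063)
for p in ([.45,-.25,.30],[.535,.235,.30],[.535,.235,.152]): print(rows(p,T))
```

```text
20.2667 [ 0.50695237 -0.33375498  0.2647234 ] [ 0.8039158  -1.77714414  0.70660312] 0.022414707511161317
rack [[ 0.475 -0.383  0.004]
 [ 0.503 -0.333  0.009]
 [ 0.536 -0.278  0.029]]
((0.5053276419639587, -0.33003368973731995), (0.059226684272289276, 0.1072588562965393), 4.901424884796143)
0.68 [[0.373, -0.228, 0.009], [0.385, -0.199, 0.014], [0.396, -0.166, 0.016]]
0.4 [[0.516, -0.343, 0.024], [0.521, -0.34, 0.052], [0.526, -0.334, 0.054]]
0.3 [[0.456, -0.132, 0.019], [0.493, -0.124, 0.053], [0.531, -0.091, 0.068]]
(array([-4.11,  4.83,  8.63]), array([ 1. , -0.1,  0. ]))
(array([-4.15, -7.5 , 56.3 ]), array([ 1. , -0.1,  0. ]))
(array([10.65, -7.49, 56.31]), array([ 1. , -0.1,  0. ]))
```

View pics/m.png

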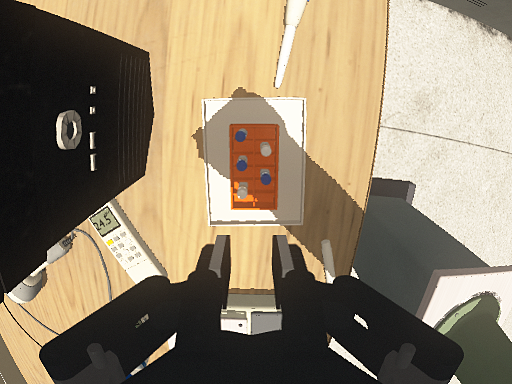

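Run:
```python
from h import *
z=np.load('top.npz');d=z['d'];c=cam('top');v,u=np.mgrid[0:384,0:512];P=pts('top',d,u.ravel(),v.ravel(),c)
for n in ('top','side'):
    z=np.load(n+'.npz');d=z['d'];P=pts(n,d,u.ravel(),v.ravel(),cam(n))
    m=(P[:,0]>.4)&(P[:,0]<.7)&(P[:,1]>.21)&(P[:,1]<.4)&(P[:,2]>.06)
    print(n,m.sum(),np.percentile(P[m],[0,10,50,90,100],axis=0).round(3).tolist() if m.sum() else '')
T=toolR(np.pi+.063)
for p in ([.537,.23,.30],[.537,.23,.159],[.543,.11,.159],[.543,.103,.159]): print(rows(p,T))
```

```text
top 594 [[0.401, 0.321, 0.06], [0.417, 0.326, 0.061], [0.64, 0.368, 0.069], [0.695, 0.394, 0.587], [0.7, 0.4, 0.638]]
side 1041 [[0.4, 0.32, 0.06], [0.421, 0.331, 0.061], [0.65, 0.358, 0.068], [0.692, 0.394, 0.581], [0.7, 0.4, 0.633]]
(array([-4.15, -7.66, 55.78]), array([ 1. , -0.1,  0. ]))
(array([ 9.95, -7.65, 55.8 ]), array([ 1. , -0.1,  0. ]))
(array([ 9.97, -7.29, 43.79]), array([ 1. , -0.1,  0. ]))
(array([ 9.97, -7.24, 43.09]), array([ 1. , -0.1,  0. ]))
```

Emit:
{"op": "move_arm", "data": {"commands": "0 -4.2 -0.5 4 0.2 0 0; 0 -4.2 -1 8 0.4 0 0; 0 -4.2 -1.5 12 0.6 0 0; 0 -4.2 -2 16 0.8 0 0; 0 -4.2 -2.6 20 1 0 0; 0 -4.2 -3.2 24 1 0 0; 0 -4.2 -3.8 28 1 0 0; 0 -4.2 -4.4 32 1 0 0; 0 -4.2 -5 36 1 0 0; 0 -4.2 -5.6 40 1 0 0; 0 -4.2 -6.2 44 1 0 0; 0 -4.2 -6.8 48 1 0 0; 0 -4.2 -7.3 52 1 0 0; 0 -4.2 -7.7 55.8 1 0 0; 0 -4.2 -7.7 55.8 1 0 0; 0 -1 -7.7 55.8 1 0 0; 0 3 -7.7 55.8 1 0 0; 0 7 -7.7 55.8 1 0 0; 0 9.9 -7.7 55.8 1 0 0; 0 9.9 -7.7 55.8 1 0 0"}}

```text
clock: 22.03
ee_pos: [0.5312, 0.2284, 0.151]
eef_rot: [0.48, -0.512, 0.489, 0.518]
ft_force: [-1.4, -0.8, -0.4]
opening: 0.0002
```

Run:
```python
from h import *
s=monitor.observe();print(s['clock'],s['ee_pos'],s['joints'],s['ft_force'],s['opening'])
T=toolR(np.pi+.063)
for p in ([.537,.23,.157],[.543,.11,.157],[.543,.103,.157]): print(rows(p,T))
```

```text
22.0333 [0.5311637  0.22838242 0.15102432] [ 2.78099804e-01  4.73110282e-01 -2.46017086e-01  8.67338063e-01
  6.67216907e-04 -1.35454679e+00] [-1.38538126 -0.80202683 -0.43259043] 0.0002434355859198973
(array([-0.61, -0.58,  0.12]), array([-0.1, -0.2, -0.9]))
(array([ -0.57,  -0.44, -11.89]), array([-0.1, -0.2, -0.9]))
(array([ -0.57,  -0.4 , -12.59]), array([-0.1, -0.2, -0.9]))
```

Emit:
{"op": "move_arm", "data": {"commands": "0 0 0 -1 0 0 0; 0 0 0 -2 0 0 0; 0 0 0 -3 0 0 0; 0 0 0 -4 0 0 0; 0 0 0 -5 0 0 0; 0 0 0 -6 0 0 0; 0 0 0 -7 0 0 0; 0 0 0 -8 0 0 0; 0 0 0 -9 0 0 0; 0 0 0 -10 0 0 0; 0 0 0 -10.8 0 0 0; 0 0 0 -11.5 0 0 0; 0 0 0 -12 0 0 0; 0 0 0 -12 0 0 0"}}

```text
clock: 23.2
ee_pos: [0.5446, 0.1089, 0.1587]
eef_rot: [0.484, -0.515, 0.485, 0.515]
ft_force: [0.0, -0.7, 0.7]
opening: -0.0002
```

Emit:
{"op": "move_arm", "data": {"commands": "0 0 0 -0.4 0 0 0; 0 0 0 -0.8 0 0 0; 0 0 0 -0.8 0 0 0"}}

```text
clock: 23.45
ee_pos: [0.5444, 0.1042, 0.1583]
eef_rot: [0.485, -0.514, 0.483, 0.517]
ft_force: [-0.1, 5.9, -0.0]
opening: -0.0005
```

Emit:
{"op": "move_arm", "data": {"commands": "0 0 0 -0.3 0 0 0; 0 0 0 -0.6 0 0 0; 0 0 0 -0.6 0 0 0"}}

```text
clock: 23.7
ee_pos: [0.5444, 0.1032, 0.1584]
eef_rot: [0.487, -0.511, 0.48, 0.521]
ft_force: [-0.0, 22.2, -0.1]
opening: -0.0001
```

Emit:
{"op": "move_arm", "data": {"commands": "0 0 0 1.5 0 0 0; 0 0 0 3 0 0 0; 0 -4 0 4 0 0 0; 0 -8 0 4 0 0 0; 0 -12 0 4 0 0 0; 0 -15 3 2 0 0 0; 0 -15 7 -2 0 0 0; 0 -15 11 -5 0 0 0; 0 -15 14 -9 0 0 0; 0 -15 14 -12 0 0 0; 0 -15 14 -12 0 0 0"}}

```text
clock: 24.62
ee_pos: [0.4105, -0.0346, 0.3089]
eef_rot: [0.483, -0.515, 0.486, 0.515]
ft_force: [1.1, 0.1, 0.4]
opening: 0.0001
```

Run:
```python
from h import *
s=monitor.observe();print(s['clock'],s['ee_pos'],s['ft_force'])
ims=[]
for n in ('side','top','wrist'):
    c=cam(n);im,d=vision.capture(n);ims.append(im)
    for r in vision.trace(n,'clamp_handle')[:1]:
        P=maskpts(n,d,r['mask'],c);print(n,'handle',round(r['score'],2),r['extent'],np.percentile(P,[2,50,98],axis=0).round(3).tolist())
    hsv=cv2.cvtColor(im,cv2.COLOR_RGB2HSV);m=(hsv[...,0]<15)&(hsv[...,1]>150)&(hsv[...,2]>70)
    P=maskpts(n,d,m,c);P=P[(abs(P[:,0]-.5)<.1)&(abs(P[:,1]+.33)<.1)]
    if len(P):print('rack',len(P),np.percentile(P,[2,50,98],axis=0).round(3).tolist())
f=lambda im,a:cv2.resize(cv2.cvtColor(im[a[0]:a[1],a[2]:a[3]],cv2.COLOR_RGB2BGR),(400,300),interpolation=cv2.INTER_CUBIC)
cv2.imwrite('pics/z.png',np.vstack([np.hstack([f(ims[0],(140,260,190,350)),f(ims[1],(160,250,180,370))]),np.hstack([f(ims[2],(0,384,0,512)),f(ims[2],(60,240,80,320))])]))
```

```text
24.6167 [ 0.41047159 -0.03455141  0.30889553] [1.12542723 0.11724711 0.38916885]
side handle 0.49 [246.6, 184.0, 3.4, 25.4] [[0.534, 0.069, 0.097], [0.542, 0.087, 0.145], [0.554, 0.107, 0.186]]
rack 150 [[0.47, -0.384, 0.009], [0.495, -0.296, 0.022], [0.53, -0.27, 0.031]]
top handle 0.62 [230.4, 186.9, 7.3, 9.7] [[0.538, 0.063, 0.088], [0.546, 0.083, 0.16], [0.556, 0.107, 0.189]]
rack 273 [[0.476, -0.38, -0.004], [0.505, -0.323, 0.01], [0.536, -0.276, 0.031]]
wrist handle 0.93 [112.1, 241.8, 36.8, 40.4] [[0.536, 0.059, 0.093], [0.542, 0.073, 0.16], [0.554, 0.107, 0.186]]
```

View pics/z.png

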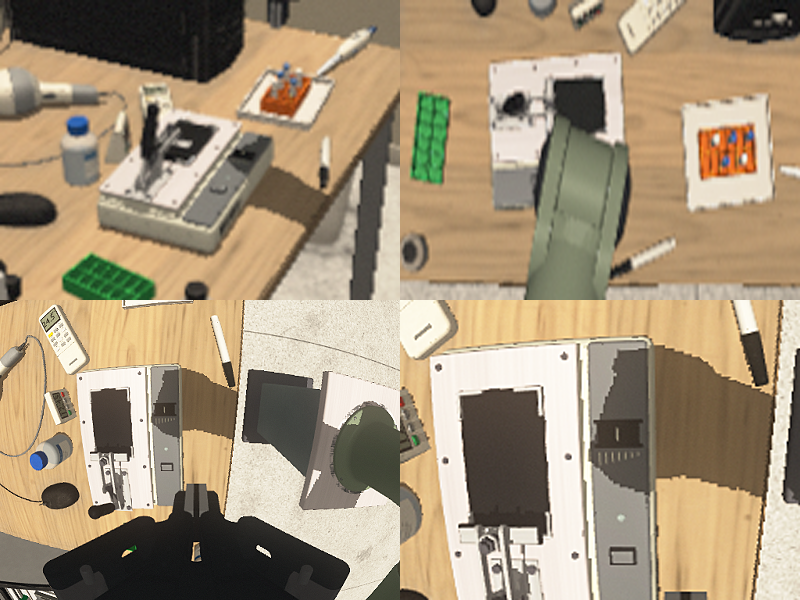

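The handle points match the shut ones from the start (y 0.059–0.107, end at z 0.186). The rack is in the tray, the wheel's mark is at the top, and the arm is clear.

```bash
python3 -c "
from plant import ctrl
print(ctrl.finish_job())"
```

```text
the job is handed in; nothing more can be done
None
```

The job is handed in after about 25 s of robot time; no verdict was reported.

**What I did**
- I rolled the thumbwheel towards the front in two strokes. The second stroke met firm resistance, and the wheel's white mark sits at the top.
- I pushed the clamp handle over until it reached its open stop.
- I lifted the rack across its width, set it down in the drip tray and released it.
- I pushed the handle shut until it pressed against its stop with 22 N, then backed the arm off into clear space.

**What the last checks showed**
- **Clamp:** the handle is where it was at the start in the wrist view (y 0.059 to 0.107 m, end at z 0.186 m). The top and side views agree to within a few millimetres, apart from the side view's lower y edge (0.069 against 0.060 m).
- **Rack:** right after release it measured flat and within about 5 mm of the tray centre, with all five vials standing. The final pictures show it still there.
- **Wheel:** the mark is still at the top.
- **Bystanders:** they look undisturbed in the pictures; I did not measure them.

**Went wrong or disagreed**
- A first wrist turn went the wrong way and ran to the last joint's range end (3.14); I undid it and lost a few seconds.
- The open-stop push reached roughly 84 N at the wrist. That is under the 120 N wrist limit, but harder than it needed to be.
- The vial search in the tray reported only one plausible vial, so the count of five is from the picture.

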